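# Vent the filtration manifold and lock the funnel on its bayonet head

## Task

First let the leftover vacuum out of the filtration manifold: press its black vent plunger down to its stop and keep it down for a moment. Then set the loose steel funnel on the open filter head with its ears in the gaps of the ring, push it down all the way against the sprung support, turn it a quarter turn clockwise (seen from above) to its end stop, and finish while still gripping the funnel and pressing it fully down, so that the pump can be started on a tight seal. Leave the glassware and the wash bottle standing where they are.

Things in the scene. Friction and masses are not known exactly. Their poses are not given: they have to be found in the camera images.
- funnel: the loose filter funnel, plain stainless steel, 0.22 kg: an open tube 45 mm in outside diameter (wall 3 mm), 85 mm tall, standing mouth up on the bench. Origin: centre of its underside, z up. Its foot collar (48 mm, lowest 5 mm) has two flat ears along its own +x and -x, 20 mm wide, 5 mm thick, flush below, reaching 32 mm from the axis. Half a turn gives the same fit
- funnel_rim (a point): centre of the funnel's mouth, on its axis, 85 mm above its underside. The upper half of the tube is plain: grip it there round the outside, from above, at any yaw
- station: the open filter head, the only one of the manifold's three without a black rubber stopper; fixed, upright, 81 mm in diameter. Origin on its axis where it meets the tube, 66 mm above the bench; z up. Its bayonet ring has two claws centred over its own +y and -y, each about 95 degrees long; the entry gaps between them are centred on its +x and -x (the ears fit within about 12 degrees of that)
- ring_top (a point): on the head's axis, level with the top of its bayonet ring, 131 mm above the bench. Opening between the claws' inner edges 54 mm, inside wall under the claws 73 mm in diameter: 3 mm free all round the funnel. Claws 4 mm thick. Under them the ears turn clockwise only (seen from above), from along the head's x to along its y, where blocks stop them after 90 to 95 degrees
- seat_mid (a point): fixed point on the head's axis at the top of the sprung filter support (white membrane disc in a black carrier) when that is up: 126 mm above the bench, 5 mm below the ring's top, 1 mm below the claws' underside. The funnel's underside first touches the support here
- seat (a joint): how far the sprung filter support is pressed down, m: 0 up, 0.009 fully down on its stop. About 5 N starts it, about 14 N holds it fully down. The ears pass under the claws only when it is pressed more than 0.004; let go when turned, it springs back to 0.004, ears against the claws
- manifold: the steel filtration manifold, fixed: a 42 mm tube along its own y, 45 mm above the bench, with three heads 110 mm apart (own y -0.11, 0, 0.11), two of them closed by rubber stoppers (tops 151 mm above the bench), the vent valve at own y -0.198, and a red hose at the -y end to a 170 mm tall pump on its +x side. Origin on the bench below the middle head, z up
- vent_top (a point): top centre of the vent plunger, a black mushroom button 26 mm in diameter on an upright valve at the manifold's -y end; 125 mm above the bench when up; presses straight down
- vent (a joint): how far the vent plunger is pressed, m: 0 up, 0.008 on its stop; it springs back. About 3 N starts it, about 8 N holds it fully down
- flask_a: bystander: 250 ml conical glass flask with a foil cap, 83 mm wide, 146 mm tall; origin under its centre
- flask_b: bystander: smaller conical glass flask with a foil cap, 66 mm wide, 117 mm tall; origin under its centre
- beaker: bystander: empty glass beaker, 74 mm wide, 95 mm tall; origin under its centre
- wash_bottle: bystander: white wash bottle with blue cap and bent spout, 72 mm wide, 193 mm tall; origin under its centre

How it is judged (in metres and radians):
On the way, in this order (a step that is already met when the one before it is completed fails the run):
1. the vent plunger is pressed to within 1.5 mm of its stop and kept there for 0.3 s (value of joint vent above 0.0065 m), for 0.3 s.
2. the funnel is in the ring with its ears in the entry gaps and pushed down over 4 mm against the sprung support (value of joint seat above 0.004 m and horizontal distance between funnel and station below 0.006 m and z of funnel in the frame of seat_mid below -0.003 m and angle between the x axis of funnel and the x axis of station, either way round below 0.5 rad).
At the end, for the whole second after the job is handed in: the funnel stands upright in the open head (axis within 6 mm), ears under the claws within 0.25 rad of the station's y axis, at rest, still gripped (over 3 N) and pressed so that the sprung support is within 2 mm of its lower stop; the vent plunger is up again (value of joint seat above 0.007 m and z of funnel in the frame of seat_mid below -0.006 m and horizontal distance between funnel and station below 0.006 m and angle between the x axis of funnel and the y axis of station, either way round below 0.25 rad and angle between funnel's own z axis and vertical below 0.12 rad and contact force between the fingers and funnel above 3 N and linear speed of funnel below 0.02 m/s and value of joint vent below 0.002 m); the arm keeps its last pose, push and grip.
It fails at once if a flask, the beaker or the wash bottle is pushed over 30 mm or tipped (distance of any of flask_a, flask_b, beaker, wash_bottle from where it was at the start of the episode above 0.03 m or angle between any of flask_a, flask_b, beaker, wash_bottle's own z axis and vertical above 0.5 rad).
It also fails if it takes over 51 s, if anything falls off the work surface, if the arm or the gripper's body presses on something with over 40 N, if the wrist force passes 120 N, or if a joint passes its speed limit or range.

## Robot

A 6-joint arm with a two-finger parallel gripper is mounted at the origin on the work surface. World frame = base frame: x ahead of the robot, y to its left, z up, the work surface at z = 0. Lengths are in m, angles in degrees, forces in N, time in s.
With the tool pointing down it reaches from about 0.3 to 0.75 m from the base axis. Payload 8.5 kg.
Tool frame: the origin (TCP) lies between the finger pads; the fingertips stand env.finger_overhang ahead of it and the grasp point (between the pads) lies 2 mm behind it (env.finger_overhang is the distance from the TCP to the fingertips, in m); z points along the fingers, y is the line along which they close (so a half turn about z gives the same grasp; the last joint's range is limited). The gripper opens to 85 mm and grips with 20 to 120 N. Pads are 22 mm wide; open, the fingers measure 114 mm over their backs; the gripper's body (76 mm by 85 mm) begins 54 mm behind the grasp point. The pads swing forward as they close: fully open they stand 13 mm farther back than shut.
Start: joints at [62.894, 21.807, 74.336, -0, 83.858, -12.336], TCP at [0.14, 0.532, 0.248] pointing down, gripper open.
Joint ranges: [-178.18, 178.18], [-50.72, 133.34], [12.68, 142.11], [-81.47, 261.47], [9.98, 163.14], [-165.26, 165.26]. Speed limits (degrees/s): [136.94, 136.94, 180, 180, 180, 180].

## Interface

Orientations are given as a 3x3 rotation matrix whose columns are the frame's x, y, z axes.
In Python, from rig import env gives the robot as it stands. The module is installed in compiled form; this text tells all that it offers.
- The arm moves only by the tool jog_arm, never from a script. Its arguments are lists of equal length, an entry for each row: "hand": the finger opening in m, from 0 to 0.0854; "travel": the shift along the world's x, y, z in m, a list of three; "yaw": the turn about the world's z in rad. A call has exactly 5 rows; each row shifts and turns the commanded pose from where the row before left it; what a row does not reach is not made up. A row lasts 1/8 s, in which the tool goes at most 62.5 mm and 10.7 degrees, less where a joint would pass 70% of its speed; a pose out of reach is approached as far as the arm can. A call is refused whole if a number of a shift passes 0.0625 or a number of a turn 0.188, either way. A call with a gripper value outside its range is refused whole. The fingers move at their own pace and stop on an object; "grip_force" is the grip in N (left out, the last holds). Time passes only in rows, so rows that do not move let the fingers close, or fill a call up. It gives the time, the measured TCP pose, the force, the opening and the grip force at its end, in the units of the state.
- env.observe(): the state, without advancing time (a new reading comes with each control period).
- env.get_image(name): name is "scene" or "top" or "wrist"; returns the picture (480x640x3 uint8, red, green, blue); there is no depth.
- env.calibration(name): a dict with "fx", "fy", "cx", "cy" (pixels), "k1" (the pictures are not rectified: a ray, as slopes to the right and down, at radius r is drawn at 1 + k1 r^2 times it, then the intrinsics apply), "position" and "rotation" of the camera in the world; the wrist camera has in their place "hand_eye" (4x4, takes a point from camera to tool coordinates, whose origin is the TCP and whose axes are the flange's). Camera axes: x right, y down, z forward; pixel columns grow to the right and rows downward; lengths in m; the calibration is good to about 2 mm. A picture is of the moment at which its call begins: read the wrist's pose just before it. calibration takes no time and is no camera call.
- env.close_job(): hands the job in; it is judged then, once.
The state is a dict: "time_s": time; "q": joint angles; "qvel": joint speeds; "joint_efforts": joint torques, N m; "position": TCP position; "tool_rot": TCP orientation; "ft_force": force on the tool from outside, world axes, zero at the start; "wrist_torque": the same for the moment, N m; "grip_width": finger opening in m; "gripper_force": force on a finger pad.
Only numpy, scipy, OpenCV 4.12 (cv2) and the standard library are available. Lean on these libraries where they do the work, as an engineer would, in place of code of your own. Each camera call takes 0.05 s, during which the arm holds its last target. There are 200 camera calls.

## Working session

There is one attempt and no reset: what is moved stays moved. The work goes in short steps, Python scripts to look and compute and a tool call to move; the robot and the scene stay as the last step left them, time stands still between calls to the robot, and variables do not carry over. Pictures are saved under pics/ and viewed, at most 10 in all, crops included, and the job is handed in when it is done.

Besides the shell and the picture viewer there is one more tool, called after ">>>" as name(argument=value, ...), one argument or row to a line, values as JSON. jog_arm: Moves the arm, as the interface text tells. Its arguments: {"type":"object","properties":{"hand":{"type":"array"},"travel":{"type":"array"},"yaw":{"type":"array"},"grip_force":{"type":"number"}},"required":["hand","travel","yaw"]}

```bash
mkdir -p pics; python3 - <<'E'
from rig import env
import cv2,numpy as np
s=env.observe();print(s['time_s'],s['position'],s['tool_rot'],env.finger_overhang,s['grip_width'])
for n in ["scene","top","wrist"]:
    im=env.get_image(n);np.save(f"pics/{n}.npy",im);cv2.imwrite(f"pics/{n}0.png",im[:,:,::-1]);c=env.calibration(n);print(n,c)
E
```

```text
0.0 [0.14009709 0.53157906 0.24769451] [[-9.66960742e-01  2.54924451e-01 -6.69323036e-04]
 [ 2.54925145e-01  9.66959868e-01 -1.33594664e-03]
 [ 3.06643050e-04 -1.46243523e-03 -9.99998884e-01]] 0.017 0.08547508564999162
scene {'fx': 453.5546587801199, 'fy': 453.5546587801199, 'cx': 321.0199118210026, 'cy': 232.02952082011205, 'k1': -0.014051028846970376, 'position': array([ 1.37594246, -0.32061634,  0.71900442]), 'rotation': array([[ 0.29169568,  0.5540174 , -0.77972966],
       [ 0.95627577, -0.15082611,  0.25057559],
       [ 0.02121964, -0.81872841, -0.57378875]])}
top {'fx': 513.9240466003635, 'fy': 513.9240466003635, 'cx': 323.90843375205804, 'cy': 242.06240001531663, 'k1': -0.11043452663737308, 'position': array([ 0.43022665, -0.04947236,  1.2709593 ]), 'rotation': array([[ 0.01551899, -0.99290839,  0.11786474],
       [-0.99979448, -0.01694734, -0.01112599],
       [ 0.01304458, -0.11766785, -0.99296733]])}
wrist {'fx': 372.4230600483148, 'fy': 372.4230600483148, 'cx': 320.56077433774675, 'cy': 241.6581605260229, 'k1': -0.05594559647094996, 'hand_eye': array([[ 5.10470966e-04, -9.53913677e-01, -3.00080718e-01,
         7.75913723e-02],
       [ 9.99999766e-01,  6.23600712e-04, -2.81225672e-04,
         2.43982887e-05],
       [ 4.55395564e-04, -3.00080504e-01,  9.53913772e-01,
        -1.25942730e-01],
       [ 0.00000000e+00,  0.00000000e+00,  0.00000000e+00,
         1.00000000e+00]])}
```

View pics/top0.png

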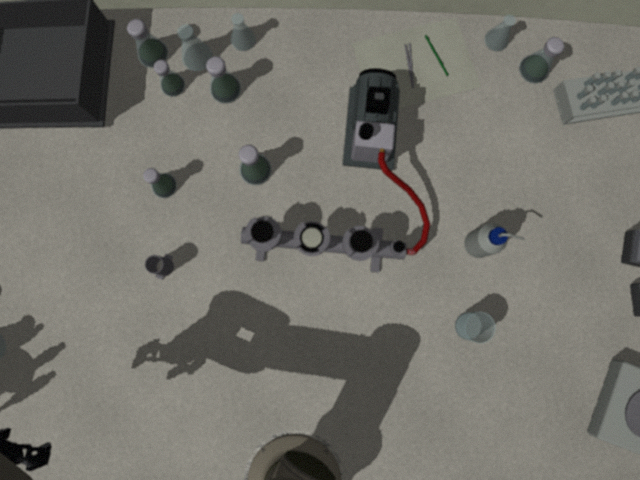

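View pics/scene0.png

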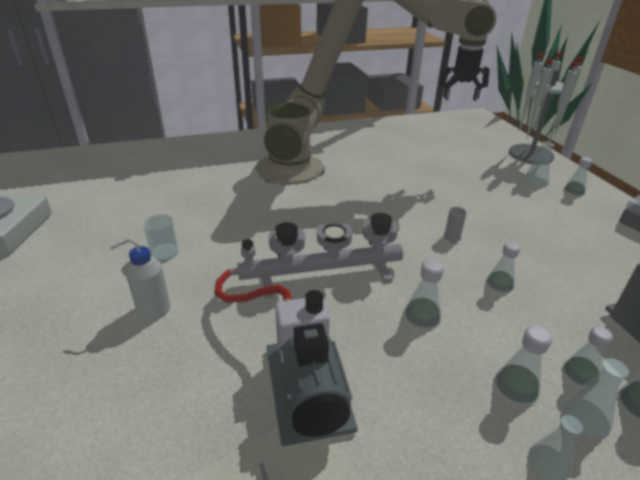

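The top view shows the vent button at about (399,246), the open head with its white membrane at (313,237), the stoppers at (262,231) and (361,240), and the funnel standing at (157,264). The beaker is at (475,325) and the wash bottle at (490,240). The scene view agrees: vent (248,245), membrane (334,233), funnel (455,223).

```bash
cat > h.py <<'E'
import numpy as np,cv2
from rig import env
def ray(c,u,v,pose=None):
    K=np.array([[c['fx'],0,c['cx']],[0,c['fy'],c['cy']],[0,0,1.]])
    d=np.append(cv2.undistortPoints(np.array([[[u,v]]],float),K,np.array([c['k1'],0,0,0]))[0,0],1)
    if 'hand_eye' in c:
        p,R=pose;H=c['hand_eye'];return p+R@H[:3,3],R@H[:3,:3]@d
    return np.array(c['position']),np.array(c['rotation'])@d
def onz(c,u,v,z,pose=None):
    o,d=ray(c,u,v,pose);return o+d*(z-o[2])/d[2]
def blobs(mask,amin=20):
    n,l,s,ce=cv2.connectedComponentsWithStats(mask.astype(np.uint8))
    return [(s[i],ce[i]) for i in range(1,n) if s[i][4]>=amin]
E
python3 - <<'E'
from h import *
c=env.calibration('top');im=np.load('pics/top.npy');g=im.max(2).astype(int)
cs=env.calibration('scene');ims=np.load('pics/scene.npy').max(2).astype(int)
def rep(g,c,x0,x1,y0,y1,f,z,am):
    for s,ce in blobs(f(g[y0:y1,x0:x1]),am):
        u,v=ce[0]+x0,ce[1]+y0; print((round(u,1),round(v,1)),s[2:],np.round(onz(c,u,v,z),4))
print('stop');rep(g,c,235,385,215,258,lambda a:a<40,.151,60)
print('vent');rep(g,c,385,415,235,258,lambda a:a<55,.125,20)
print('memb');rep(g,c,295,330,222,255,lambda a:a>165,.126,40)
print('scene stop');rep(ims,cs,265,400,210,250,lambda a:a<45,.145,40)
print('scene vent');rep(ims,cs,236,260,234,256,lambda a:a<50,.122,10)
print('scene memb');rep(ims,cs,315,352,220,246,lambda a:a>165,.126,10)
A=cv2.resize(np.load('pics/top.npy')[200:300,130:290],None,fx=4,fy=4,interpolation=2)
B=cv2.resize(np.load('pics/top.npy')[200:280,290:420],None,fx=3,fy=3)
C=cv2.resize(np.load('pics/scene.npy')[190:290,220:480],None,fx=2.46,fy=2.46)
o=np.zeros((600,800,3),np.uint8);o[:300,:400]=cv2.resize(A,(400,300))[:300];o[:240,400:790]=B;o[310:310+246,:640]=C[:246,:640]
cv2.imwrite('pics/c.png',o[:,:,::-1])
E
```

```text
stop
(np.float64(262.0), np.float64(230.7)) [ 23  22 386] [0.5859 0.0746 0.151 ]
(np.float64(313.9), np.float64(225.9)) [21  9 80] [ 0.5986 -0.0394  0.151 ]
(np.float64(361.1), np.float64(240.6)) [ 23  22 394] [ 0.5679 -0.1437  0.151 ]
(np.float64(308.5), np.float64(248.3)) [18  9 68] [ 0.5489 -0.0285  0.151 ]
vent
(np.float64(399.1), np.float64(245.8)) [ 14  12 123] [ 0.5606 -0.232   0.125 ]
(np.float64(387.4), np.float64(242.6)) [ 7  5 26] [ 0.5675 -0.2053  0.125 ]
memb
scene stop
(np.float64(379.8), np.float64(226.3)) [ 17  17 181] [0.6094 0.0647 0.145 ]
(np.float64(286.4), np.float64(233.5)) [ 19  21 339] [ 0.5813 -0.1447  0.145 ]
(np.float64(335.1), np.float64(239.8)) [19  4 41] [ 0.6319 -0.0491  0.145 ]
scene vent
(np.float64(246.8), np.float64(244.2)) [ 9 10 65] [ 0.5662 -0.2309  0.122 ]
scene memb
```

View pics/c.png

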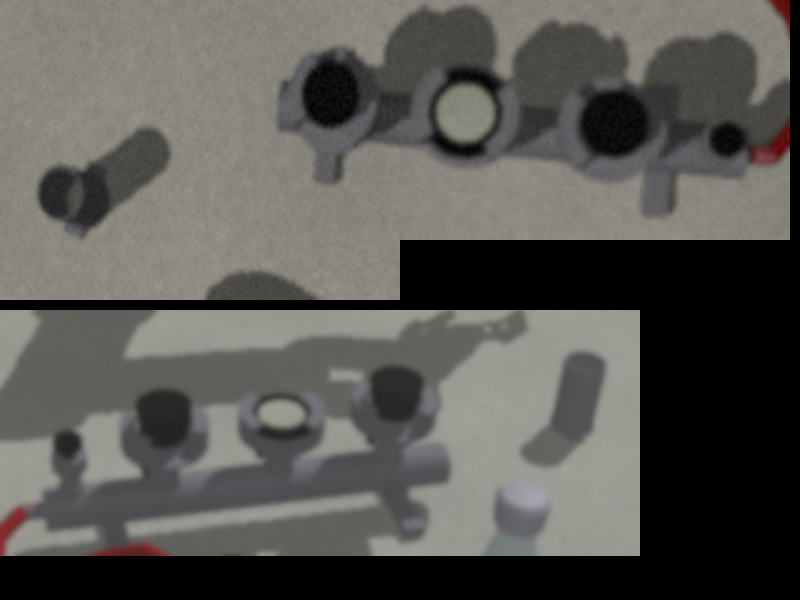

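The crop shows the funnel mouth at about (155,264) in the top view with an ear pointing down. The membrane's carrier arcs (the ring gaps) are at (314,226) and (308,248). The vent fits the stopper line: (0.561,-0.232). Next I go past the funnel so the wrist camera can look at it.

>>> jog_arm(
  hand=[0.085, 0.085, 0.085, 0.085, 0.085],
  travel=[
    [0.037, -0.022, 0],
    [0.037, -0.022, 0],
    [0.037, -0.022, 0],
    [0.037, -0.022, 0],
    [0.037, -0.022, 0],
  ],
  yaw=[0, 0, 0, 0, 0],
)

```text
time_s: 0.78
position: [0.3263, 0.4209, 0.2481]
tool_rot: [[-0.967, 0.255, -0.0], [0.255, 0.967, -0.0], [0.0, -0.0, -1.0]]
ft_force: [0.7, 0.9, 0.1]
grip_width: 0.0849
gripper_force: 0.0
```

>>> jog_arm(
  hand=[0.085, 0.085, 0.085, 0.085, 0.085],
  travel=[
    [0.037, -0.022, 0],
    [0.037, -0.022, 0],
    [0.037, -0.022, 0],
    [0.037, -0.022, 0],
    [0, 0, 0],
  ],
  yaw=[0, 0, 0, 0, 0],
)

```text
time_s: 1.4
position: [0.4751, 0.3322, 0.2475]
tool_rot: [[-0.966, 0.258, -0.001], [0.258, 0.966, -0.001], [0.001, -0.001, -1.0]]
ft_force: [-0.6, 0.5, 0.2]
grip_width: 0.0847
gripper_force: 0.0
```

```bash
python3 - <<'E'
from h import *
print(onz(env.calibration('top'),155,264,.085))
s=env.observe();im=env.get_image('wrist');np.savez('pics/wf.npz',im=im,p=s['position'],R=s['tool_rot']);cv2.imwrite('pics/wf.png',im[:,:,::-1]);print(s['position'],s['q'])
E
```

```text
[0.51278805 0.33016516 0.085     ]
[0.47512037 0.33222566 0.24750711] [ 2.32772133e+01  2.48823534e+01  6.94718157e+01 -1.77915744e-02
  8.56981467e+01 -5.17540404e+01]
```

View pics/wf.png

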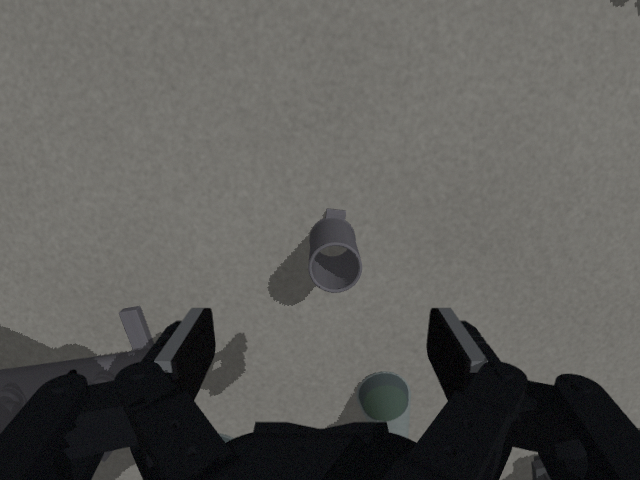

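The wrist view shows the funnel mouth as a ring centred at about (335,267), and one ear whose outer end runs from (326,209) to (346,210).

```bash
python3 - <<'E'
from h import *
d=np.load('pics/wf.npz');im=d['im'];P=(d['p'],d['R']);c=env.calibration('wrist')
g=cv2.cvtColor(im,cv2.COLOR_RGB2GRAY)
h=im.astype(int)
m=(h[:,:,2]-h[:,:,0]>=2)  # bluish steel vs. warm bench
sub=m[195:300,290:375].astype(np.uint8)
sub=cv2.morphologyEx(sub,cv2.MORPH_OPEN,np.ones((3,3)))
for s,ce in blobs(sub,100): print(s,ce+[290,195])
cn=max(cv2.findContours(sub,0,1)[0],key=cv2.contourArea)[:,0]+[290,195]
for v in range(205,300,2 if 0 else 3):
    r=cn[cn[:,1]==v][:,0]
    if len(r): print(v,r.min(),r.max(),end=' | ')
low=cn[cn[:,1]>262]; 
e=cv2.fitEllipse(cn[(cn[:,1]>268)].astype(np.float32)) ;print(e)
for u,v in [(335,267),e[0]]: print(onz(c,u,v,.085,P))
cv2.imwrite('pics/wfc.png',cv2.resize(im[195:300,285:385],None,fx=5.5,fy=5.5,interpolation=0)[:,:,::-1])
for q in [(326,209.5),(346,210),(336,209.5)]: print(onz(c,*q,.005,P))
E
```

```text
[  19   14   51   83 2015] [333.4292804  252.31513648]
211 327 345 | 214 326 345 | 217 326 344 | 220 320 344 | 223 318 348 | 226 323 350 | 229 328 352 | 232 325 353 | 235 324 354 | 238 328 354 | 241 326 354 | 244 321 355 | 247 317 356 | 250 310 357 | 253 312 358 | 256 311 358 | 259 309 334 | 262 309 333 | 265 309 330 | 268 309 334 | 271 309 341 | 274 310 359 | 277 311 359 | 280 312 357 | 283 314 354 | 286 318 351 | 289 323 347 | ((331.79058837890625, 279.7456970214844), (20.694883346557617, 47.60182189941406), 91.09481048583984)
[0.51207092 0.33456246 0.085     ]
[0.52249059 0.32913614 0.085     ]
[0.4804514  0.33617795 0.005     ]
[0.48614796 0.35558195 0.005     ]
[0.48304994 0.34593973 0.005     ]
```

View pics/wfc.png

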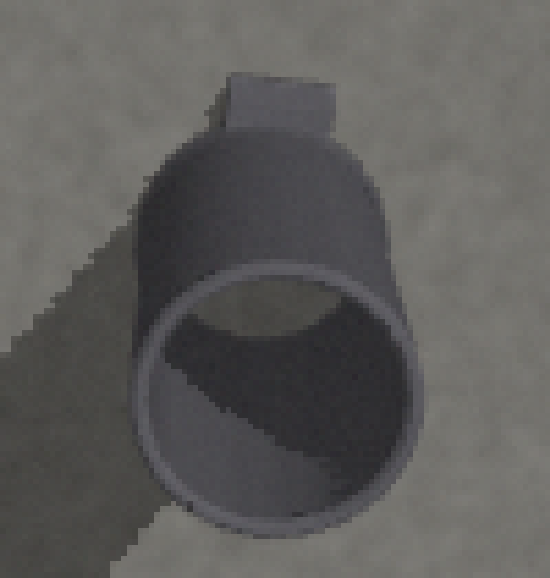

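The crop refines the mouth centre to (335.3,267.6), so the funnel is at about (0.5125,0.333) with its ear axis at about 160° (i.e. -20°). Next the open head.

>>> jog_arm(
  hand=[0.085, 0.04, 0, 0, 0],
  travel=[
    [0.011, -0.046, 0],
    [0.011, -0.046, 0],
    [0.011, -0.046, 0],
    [0.011, -0.046, 0],
    [0.011, -0.046, 0],
  ],
  yaw=[0, 0, 0, 0, 0],
)

```text
time_s: 2.08
position: [0.5276, 0.1035, 0.2485]
tool_rot: [[-0.967, 0.253, -0.0], [0.253, 0.967, 0.0], [0.0, 0.0, -1.0]]
ft_force: [0.9, -0.2, -0.0]
grip_width: 0.0119
gripper_force: 0.0
```

>>> jog_arm(
  hand=[0, 0, 0, 0, 0],
  travel=[
    [0.011, -0.046, 0],
    [0.011, -0.046, 0],
    [0.011, -0.046, 0],
    [0, 0, 0],
    [0, 0, 0],
  ],
  yaw=[0, 0, 0, 0, 0],
)

```text
time_s: 2.7
position: [0.5608, -0.0328, 0.2483]
tool_rot: [[-0.967, 0.254, -0.0], [0.254, 0.967, 0.001], [0.001, 0.0, -1.0]]
ft_force: [-0.9, -0.7, 0.6]
grip_width: -0.0001
gripper_force: 0.0
```

```bash
python3 - <<'E'
from h import *
s=env.observe();im=env.get_image('wrist');np.savez('pics/ws.npz',im=im,p=s['position'],R=s['tool_rot']);cv2.imwrite('pics/ws.png',im[:,:,::-1]);print(s['position'],s['q'])
E
```

```text
[ 0.56075992 -0.03282108  0.24831984] [-1.54341425e+01  2.30042886e+01  7.24145418e+01  2.34275258e-02
  8.46126622e+01 -9.07212011e+01]
```

View pics/ws.png

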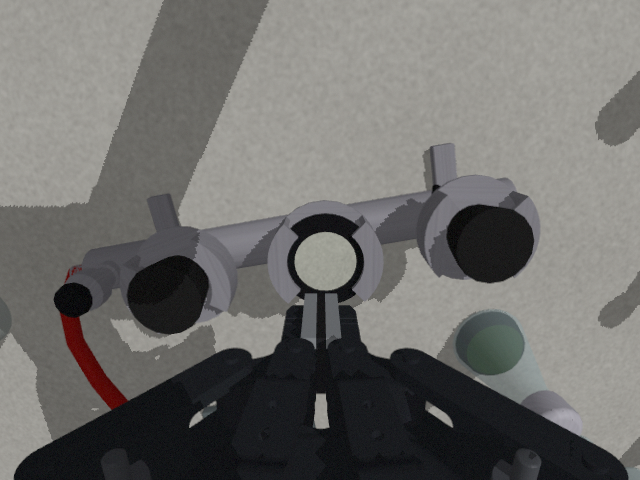

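The wrist view shows the membrane at about (325,261), with the upper gap's black carrier between the claw ends near (292,232) and (362,225). The vent button is at (73,299). I'll measure the claw ends by sampling brightness around the ring.

```bash
python3 - <<'E'
from h import *
d=np.load('pics/ws.npz');im=d['im'];P=(d['p'],d['R']);c=env.calibration('wrist')
g=im.max(2).astype(int)
for s,ce in blobs(g[225:300,285:365]>165,300):
    u=s[0]+s[2]/2+284.5;v=s[1]+s[3]/2+224.5;print(s,u,v); C=onz(c,u,v,.126,P);print('memb',C, onz(c,*(ce+[285,225]),.126,P))
m=g[275:325,45:105]<45
for s,ce in blobs(m,200): print('vent',s,onz(c,*(ce+[45,275]),.125,P))
K=np.array([[c['fx'],0,c['cx']],[0,c['fy'],c['cy']],[0,0,1.]]);H=c['hand_eye']
def proj(X):
    x=H[:3,:3].T@(P[1].T@(X-P[0])-H[:3,3])
    return cv2.projectPoints(x.reshape(1,1,3),np.zeros(3),np.zeros(3),K,np.array([c['k1'],0,0,0]))[0][0,0]
for r,z in [(.030,.131),(.033,.131)]:
    a=np.arange(-180,180,3);L=[]
    for t in a:
        u,v=proj(np.array([C[0]+r*np.cos(np.radians(t)),C[1]+r*np.sin(np.radians(t)),z]));L.append(g[int(round(v)),int(round(u))])
    print(r,' '.join(f'{t}:{l}' for t,l in zip(a,L)))
E
```

```text
vent [   9    8   38   35 1022] [ 0.55841422 -0.22672675  0.125     ]Traceback (most recent call last):
  File "<stdin>", line 15, in <module>
NameError: name 'C' is not defined. Did you mean: 'c'?
```

```bash
python3 - <<'E'
from h import *
d=np.load('pics/ws.npz');im=d['im'];P=(d['p'],d['R']);c=env.calibration('wrist')
g=im.max(2).astype(int);print(g[261,325],g[261,360])
from itertools import count
for s,ce in blobs(g[228:294,288:362]>125,300):
    u=s[0]+s[2]/2+287.5;v=s[1]+s[3]/2+227.5;print(s,u,v, onz(c,u,v,.126,P))
C=onz(c,325,261,.126,P);print(C)
q=onz(c,325.2,260.8,.126,P)
K=np.array([[c['fx'],0,c['cx']],[0,c['fy'],c['cy']],[0,0,1.]]);H=c['hand_eye']
def proj(X):
    x=H[:3,:3].T@(P[1].T@(X-P[0])-H[:3,3])
    return cv2.projectPoints(x.reshape(1,1,3),np.zeros(3),np.zeros(3),K,np.array([c['k1'],0,0,0]))[0][0,0]
for r,z in [(.030,.131),(.033,.131)]:
    a=np.arange(-180,180,3);L=[]
    for t in a:
        u,v=proj(np.array([C[0]+r*np.cos(np.radians(t)),C[1]+r*np.sin(np.radians(t)),z]));L.append(g[int(round(v)),int(round(u))])
    print(r,' '.join(f'{t}:{l}' for t,l in zip(a,L)))
E
```

```text
156 9
[   7    4   61   58 2797] 325.0 260.5 [ 0.57555282 -0.03343496  0.126     ]
[ 0.57591928 -0.03352958  0.126     ]
0.03 -180:24 -177:23 -174:21 -171:23 -168:20 -165:19 -162:24 -159:21 -156:20 -153:28 -150:116 -147:124 -144:125 -141:123 -138:124 -135:127 -132:128 -129:125 -126:125 -123:125 -120:125 -117:127 -114:126 -111:127 -108:127 -105:127 -102:126 -99:127 -96:126 -93:127 -90:126 -87:128 -84:126 -81:127 -78:124 -75:128 -72:128 -69:127 -66:126 -63:126 -60:127 -57:124 -54:25 -51:13 -48:20 -45:62 -42:105 -39:105 -36:106 -33:105 -30:104 -27:105 -24:22 -21:20 -18:26 -15:85 -12:105 -9:105 -6:105 -3:103 0:105 3:27 6:29 9:24 12:19 15:20 18:23 21:19 24:20 27:14 30:99 33:125 36:124 39:123 42:124 45:126 48:126 51:126 54:126 57:125 60:126 63:127 66:127 69:126 72:129 75:127 78:127 81:125 84:128 87:127 90:130 93:126 96:125 99:125 102:126 105:128 108:129 111:127 114:126 117:126 120:125 123:119 126:18 129:25 132:23 135:22 138:16 141:18 144:19 147:19 150:21 153:24 156:22 159:20 162:17 165:23 168:22 171:21 174:24 177:22
0.033 -180:16 -177:23 -174:20 -171:18 -168:22 -165:18 -162:18 -159:19 -156:21 -153:22 -150:112 -147:125 -144:125 -141:128 -138:127 -135:125 -132:126 -129:128 -126:128 -123:128 -120:128 -117:128 -114:127 -111:127 -108:127 -105:126 -102:124 -99:124 -96:127 -93:128 -90:129 -87:129 -84:130 -81:130 -78:127 -75:128 -72:127 -69:127 -66:128 -63:128 -60:127 -57:126 -54:104 -51:103 -48:151 -45:152 -42:110 -39:104 -36:105 -33:106 -30:104 -27:106 -24:23 -21:24 -18:23 -15:84 -12:104 -9:105 -6:105 -3:105 0:106 3:107 6:104 9:107 12:104 15:107 18:107 21:106 24:103 27:103 30:122 33:124 36:127 39:127 42:126 45:125 48:127 51:128 54:128 57:129 60:128 63:128 66:129 69:126 72:125 75:127 78:126 81:125 84:126 87:126 90:129 93:130 96:126 99:128 102:130 105:128 108:126 111:124 114:128 117:128 120:126 123:121 126:19 129:21 132:21 135:23 138:18 141:23 144:24 147:23 150:22 153:19 156:18 159:22 162:18 165:20 168:21 171:19 174:23 177:22
```

Station x axis is at about -13°, with its centre at about (0.576,-0.034). The vent is at about (0.560,-0.230). Next I go press the vent.

>>> jog_arm(
  hand=[0, 0, 0, 0, 0],
  travel=[
    [0, -0.049, 0],
    [0, -0.049, 0],
    [0, -0.049, 0],
    [-0.001, -0.05, -0.03],
    [0, 0, -0.05],
  ],
  yaw=[0, 0, 0, 0, 0],
)

```text
time_s: 3.38
position: [0.5608, -0.2331, 0.1685]
tool_rot: [[-0.966, 0.257, 0.003], [0.257, 0.967, -0.003], [-0.004, -0.002, -1.0]]
ft_force: [-0.4, -0.1, -1.1]
grip_width: 0.0002
gripper_force: 0.0
```

>>> jog_arm(
  hand=[0, 0, 0, 0, 0],
  travel=[
    [0, 0, -0.01],
    [0, 0, -0.01],
    [0, 0, -0.006],
    [0, 0, -0.006],
    [0, 0, -0.004],
  ],
  yaw=[0, 0, 0, 0, 0],
)

```text
time_s: 4.0
position: [0.5609, -0.2308, 0.1335]
tool_rot: [[-0.967, 0.255, 0.003], [0.255, 0.967, -0.001], [-0.003, 0.0, -1.0]]
ft_force: [-0.7, 5.1, 23.3]
grip_width: 0.0001
gripper_force: 12.6
```

>>> jog_arm(
  hand=[0, 0, 0, 0, 0],
  travel=[
    [0, 0, 0],
    [0, 0, 0],
    [0, 0, 0],
    [0, 0, 0],
    [0, 0, 0],
  ],
  yaw=[0, 0, 0, 0, 0],
)

```text
time_s: 4.62
position: [0.5609, -0.2309, 0.1338]
tool_rot: [[-0.967, 0.255, 0.003], [0.255, 0.967, -0.001], [-0.003, 0.0, -1.0]]
ft_force: [0.5, 3.2, 7.5]
grip_width: 0.0004
gripper_force: 3.8
```

```bash
python3 - <<'E'
from h import *
s=env.observe();print(s['position'],s['ft_force'])
im=env.get_image('scene');cv2.imwrite('pics/v.png',cv2.resize(im[150:330,180:420],None,fx=2.5,fy=2.5)[:,:,::-1])
E
```

```text
[ 0.5608996  -0.2308673   0.13383206] [0.50262372 3.20375267 7.47606974]
```

View pics/v.png

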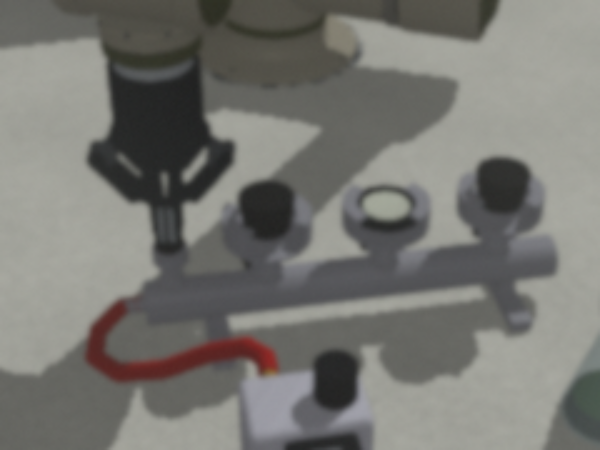

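The fingertips sit squarely on the vent button, pressed well down. I'll press 3 mm further and hold to be sure, then lift.

>>> jog_arm(
  hand=[0, 0, 0, 0, 0],
  travel=[
    [0, 0, -0.003],
    [0, 0, 0],
    [0, 0, 0],
    [0, 0, 0],
    [0, 0, 0],
  ],
  yaw=[0, 0, 0, 0, 0],
)

```text
time_s: 5.3
position: [0.561, -0.2309, 0.1335]
tool_rot: [[-0.967, 0.254, 0.005], [0.254, 0.967, -0.002], [-0.005, -0.001, -1.0]]
ft_force: [-5.2, 5.8, 26.0]
grip_width: 0.0
gripper_force: 13.2
```

>>> jog_arm(
  hand=[0, 0, 0, 0, 0],
  travel=[
    [0, 0, 0.03],
    [0, 0, 0.05],
    [0, 0, 0.04],
    [-0.005, 0.05, 0],
    [-0.005, 0.05, 0],
  ],
  yaw=[0, 0, 0, 0, 0],
)

```text
time_s: 5.92
position: [0.55, -0.1303, 0.2499]
tool_rot: [[-0.967, 0.256, 0.001], [0.256, 0.967, -0.001], [-0.001, -0.0, -1.0]]
ft_force: [0.3, -0.6, -0.3]
grip_width: 0.0002
gripper_force: 0.0
```

The stop is confirmed (26 N with hardly any further travel). Now to the funnel.

>>> jog_arm(
  hand=[0.0, 0.04, 0.085, 0.085, 0.085],
  travel=[
    [-0.004, 0.051, 0],
    [-0.004, 0.051, 0],
    [-0.004, 0.051, 0],
    [-0.004, 0.051, 0],
    [-0.004, 0.051, 0],
  ],
  yaw=[0, 0, 0, 0, 0],
)

```text
time_s: 6.55
position: [0.5299, 0.1254, 0.2497]
tool_rot: [[-0.967, 0.255, 0.001], [0.255, 0.967, -0.0], [-0.001, 0.0, -1.0]]
ft_force: [1.5, 0.2, -0.6]
grip_width: 0.0721
gripper_force: 0.0
```

>>> jog_arm(
  hand=[0.085, 0.085, 0.085, 0.085, 0.085],
  travel=[
    [-0.004, 0.052, 0],
    [-0.004, 0.052, 0],
    [-0.004, 0.052, 0],
    [-0.0055, 0.052, 0],
    [0, 0, 0],
  ],
  yaw=[0, 0, 0, 0, 0],
)

```text
time_s: 7.18
position: [0.5117, 0.3348, 0.2492]
tool_rot: [[-0.968, 0.251, 0.0], [0.251, 0.968, 0.0], [-0.0, 0.0, -1.0]]
ft_force: [0.3, -0.2, -0.2]
grip_width: 0.0853
gripper_force: 0.0
```

```bash
python3 - <<'E'
from h import *
s=env.observe();im=env.get_image('wrist');np.savez('pics/wf2.npz',im=im,p=s['position'],R=s['tool_rot']);print(s['position'])
P=(s['position'],s['tool_rot']);c=env.calibration('wrist')
cr=im[160:345,240:410]
g=cv2.GaussianBlur(cv2.cvtColor(cr,cv2.COLOR_RGB2GRAY),(3,3),0)
h=cv2.HoughCircles(g,cv2.HOUGH_GRADIENT,1,20,param1=60,param2=14,minRadius=20,maxRadius=36)
for q in h[0][:3]: print(q+[240,160,0],onz(c,q[0]+240,q[1]+160,.085,P))
cv2.imwrite('pics/wf2.png',cv2.resize(cr,None,fx=3.2,fy=3.2,interpolation=0)[:,:,::-1])
E
```

```text
[0.51173213 0.33479772 0.24915023]
[320.5        224.5         25.20000076] [0.51095544 0.33495789 0.085     ]
[321.5        202.5         21.20000076] [0.49373857 0.34022551 0.085     ]
[279.5        251.5         23.89999962] [0.52475199 0.29649586 0.085     ]
```

View pics/wf2.png

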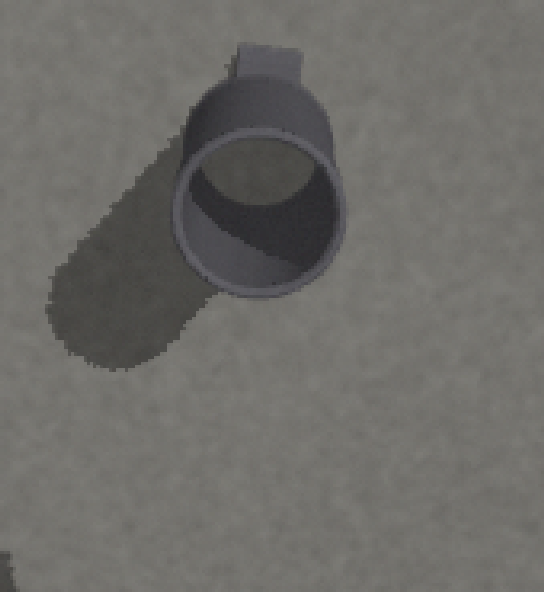

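The rim ring is centred at (321.2,226.4), so the funnel is at (0.5125,0.335), and the ear edge gives an axis of about 159.5°. I'll descend and grip.

>>> jog_arm(
  hand=[0.085, 0.085, 0.085, 0.085, 0.085],
  travel=[
    [0.001, 0, -0.05],
    [0, 0, -0.06],
    [0, 0, -0.045],
    [0, 0, -0.02],
    [0, 0, -0.009],
  ],
  yaw=[0, 0, 0, 0, 0],
)

```text
time_s: 7.85
position: [0.5139, 0.3306, 0.0646]
tool_rot: [[-0.967, 0.256, -0.001], [0.256, 0.967, -0.001], [0.001, -0.001, -1.0]]
ft_force: [-0.4, -0.3, -0.2]
grip_width: 0.0851
gripper_force: 0.0
```

>>> jog_arm(
  hand=[0.06, 0.03, 0.03, 0.03, 0.03],
  travel=[
    [0, 0, 0],
    [0, 0, 0],
    [0, 0, 0],
    [0, 0, 0],
    [0, 0, 0],
  ],
  yaw=[0, 0, 0, 0, 0],
  grip_force=70,
)

```text
time_s: 8.48
position: [0.5144, 0.332, 0.0668]
tool_rot: [[-0.967, 0.255, 0.003], [0.255, 0.967, 0.001], [-0.002, 0.001, -1.0]]
ft_force: [-0.8, -1.1, 5.6]
grip_width: 0.0442
gripper_force: 70.6
```

>>> jog_arm(
  hand=[0.03, 0.03, 0.03, 0.03, 0.03],
  travel=[
    [0, 0, 0.03],
    [0, 0, 0.05],
    [0, 0, 0.06],
    [0, 0, 0.055],
    [0, 0, 0],
  ],
  yaw=[0, 0, 0, 0, 0],
)

```text
time_s: 9.1
position: [0.5146, 0.3323, 0.2651]
tool_rot: [[-0.967, 0.255, 0.009], [0.255, 0.967, 0.003], [-0.007, 0.005, -1.0]]
ft_force: [0.7, 0.2, -3.5]
grip_width: 0.0435
gripper_force: 72.0
```

```bash
python3 - <<'E'
from h import *
s=env.observe();im=env.get_image('wrist');np.savez('pics/wg.npz',im=im,p=s['position'],R=s['tool_rot']);print(s['position'],s['ft_force'],s['grip_width'])
cv2.imwrite('pics/wg.png',im[:,:,::-1])
E
```

```text
[0.51455311 0.33229905 0.26511949] [ 0.72711579  0.2207998  -3.46697356] 0.04346958556126974
```

View pics/wg.png

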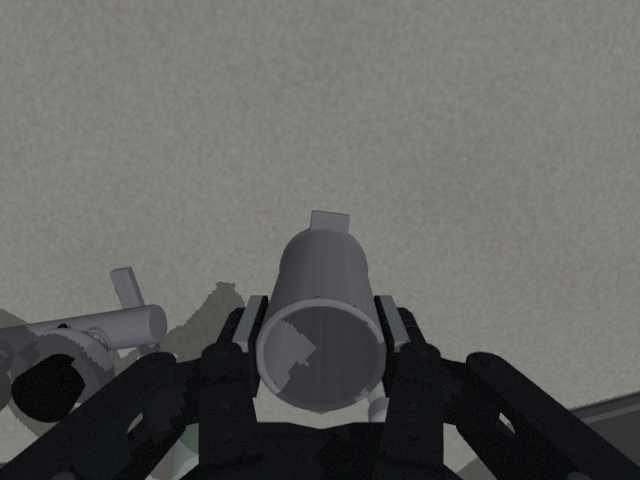

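The funnel is held squarely between the pads. The rim is centred at about (321.5,355.5) and the ear end runs from (312,211) to (350,215).

```bash
python3 - <<'E'
from h import *
c=env.calibration('wrist');P=(np.zeros(3),np.eye(3))
r=onz(c,321.5,355.5,-.018,P);a=onz(c,312,211,.062,P);b=onz(c,350,215,.062,P)
print('rim in tool',r,'ear',a,b,np.linalg.norm(b-a)); e=(a+b)/2
print('ear dir from edge',np.degrees(np.arctan2(*(b-a)[:2])),'from axis',np.degrees(np.arctan2((e-r)[1],(e-r)[0])),np.linalg.norm((e-r)[:2]))
E
```

```text
rim in tool [ 0.00327757  0.0003324  -0.018     ] ear [ 0.03504464 -0.00445434  0.062     ] [0.03294448 0.01520363 0.062     ] 0.019769833141503313
ear dir from edge -6.098049219698139 from axis 9.32206386888303 0.031128083324974746
```

>>> jog_arm(
  hand=[0.03, 0.03, 0.03, 0.03, 0.03],
  travel=[
    [0.008, -0.046, 0],
    [0.008, -0.046, 0],
    [0.008, -0.046, 0],
    [0.008, -0.046, 0],
    [0.008, -0.046, 0],
  ],
  yaw=[0.0175, 0.0175, 0.0175, 0.0175, 0.0175],
)

```text
time_s: 9.78
position: [0.5531, 0.1003, 0.2582]
tool_rot: [[-0.986, 0.169, -0.004], [0.169, 0.986, 0.0], [0.004, -0.001, -1.0]]
ft_force: [0.5, 1.6, -2.5]
grip_width: 0.0437
gripper_force: 72.2
```

>>> jog_arm(
  hand=[0.03, 0.03, 0.03, 0.03, 0.03],
  travel=[
    [0.008, -0.046, 0],
    [0.008, -0.046, 0],
    [0.008, -0.045, 0],
    [0, 0, 0],
    [0, 0, 0],
  ],
  yaw=[0.0175, 0.0175, 0.0175, 0, 0],
)

```text
time_s: 10.4
position: [0.5772, -0.0347, 0.2589]
tool_rot: [[-0.993, 0.118, -0.003], [0.118, 0.993, 0.001], [0.003, 0.001, -1.0]]
ft_force: [0.6, 0.4, -2.5]
grip_width: 0.0438
gripper_force: 72.3
```

>>> jog_arm(
  hand=[0.03, 0.03, 0.03, 0.03, 0.03],
  travel=[
    [0, 0, -0.02],
    [0, 0, -0.01],
    [0, 0, 0],
    [0, 0, 0],
    [0, 0, 0],
  ],
  yaw=[0, 0, 0, 0, 0],
)

```text
time_s: 11.02
position: [0.5779, -0.0351, 0.2309]
tool_rot: [[-0.993, 0.117, 0.001], [0.117, 0.993, -0.0], [-0.001, -0.0, -1.0]]
ft_force: [-0.1, -0.7, -2.5]
grip_width: 0.0434
gripper_force: 72.4
```

>>> jog_arm(
  hand=[0.03, 0.03, 0.03, 0.03, 0.03],
  travel=[
    [0.001, 0.001, -0.015],
    [0, 0, -0.01],
    [0, 0, -0.004],
    [0, 0, -0.003],
    [0, 0, 0],
  ],
  yaw=[0, 0, 0, 0, 0],
)

```text
time_s: 11.65
position: [0.5787, -0.0342, 0.1983]
tool_rot: [[-0.993, 0.118, -0.0], [0.118, 0.993, -0.0], [0.0, -0.0, -1.0]]
ft_force: [0.2, 0.6, -2.3]
grip_width: 0.0438
gripper_force: 72.4
```

>>> jog_arm(
  hand=[0.03, 0.03, 0.03, 0.03, 0.03],
  travel=[
    [0, 0, -0.002],
    [0, 0, -0.002],
    [0, 0, -0.001],
    [0, 0, 0],
    [0, 0, 0],
  ],
  yaw=[0, 0, 0, 0, 0],
)

```text
time_s: 12.28
position: [0.5787, -0.0342, 0.1934]
tool_rot: [[-0.993, 0.118, 0.0], [0.118, 0.993, -0.0], [-0.0, -0.0, -1.0]]
ft_force: [-0.7, -0.2, -2.1]
grip_width: 0.0438
gripper_force: 72.4
```

No contact yet, so I continue down in small steps.

>>> jog_arm(
  hand=[0.03, 0.03, 0.03, 0.03, 0.03],
  travel=[
    [0, 0, -0.002],
    [0, 0, -0.001],
    [0, 0, -0.001],
    [0, 0, 0],
    [0, 0, 0],
  ],
  yaw=[0, 0, 0, 0, 0],
)

```text
time_s: 12.9
position: [0.5789, -0.0342, 0.1897]
tool_rot: [[-0.993, 0.117, 0.001], [0.117, 0.993, -0.0], [-0.001, -0.0, -1.0]]
ft_force: [-0.8, -0.2, 5.6]
grip_width: 0.0439
gripper_force: 73.0
```

>>> jog_arm(
  hand=[0.03, 0.03, 0.03, 0.03, 0.03],
  travel=[
    [0, 0, -0.001],
    [0, 0, -0.001],
    [0, 0, -0.001],
    [0, 0, 0],
    [0, 0, 0],
  ],
  yaw=[0, 0, 0, 0, 0],
)

```text
time_s: 13.52
position: [0.579, -0.0342, 0.1871]
tool_rot: [[-0.993, 0.117, 0.001], [0.117, 0.993, -0.0], [-0.001, -0.0, -1.0]]
ft_force: [-1.4, 1.3, 7.4]
grip_width: 0.0434
gripper_force: 73.2
```

Soft, linear resistance: this is the sprung support. I push on to its stop.

>>> jog_arm(
  hand=[0.03, 0.03, 0.03, 0.03, 0.03],
  travel=[
    [0, 0, -0.001],
    [0, 0, -0.001],
    [0, 0, -0.001],
    [0, 0, -0.001],
    [0, 0, 0],
  ],
  yaw=[0, 0, 0, 0, 0],
)

```text
time_s: 14.15
position: [0.579, -0.0342, 0.1837]
tool_rot: [[-0.993, 0.117, 0.002], [0.117, 0.993, -0.001], [-0.002, -0.0, -1.0]]
ft_force: [-1.6, 1.4, 10.7]
grip_width: 0.0438
gripper_force: 73.6
```

>>> jog_arm(
  hand=[0.03, 0.03, 0.03, 0.03, 0.03],
  travel=[
    [0, 0, -0.001],
    [0, 0, -0.001],
    [0, 0, 0],
    [0, 0, 0],
    [0, 0, 0],
  ],
  yaw=[0, 0, 0, 0, 0],
)

```text
time_s: 14.78
position: [0.5792, -0.0341, 0.1835]
tool_rot: [[-0.993, 0.117, 0.004], [0.117, 0.993, -0.001], [-0.004, -0.001, -1.0]]
ft_force: [-5.9, 2.1, 24.0]
grip_width: 0.0437
gripper_force: 74.7
```

On the stop (24 N). Now the clockwise turn, shifting the TCP so the funnel axis (3 mm off the TCP along tool x) stays put.

>>> jog_arm(
  hand=[0.03, 0.03, 0.03, 0.03, 0.03],
  travel=[
    [0, -0.0002, 0],
    [-0.0001, -0.0002, 0],
    [-0.0001, -0.0002, 0],
    [-0.0001, -0.0002, 0],
    [-0.0001, -0.0003, 0],
  ],
  yaw=[-0.08, -0.08, -0.08, -0.08, -0.08],
)

```text
time_s: 15.4
position: [0.5802, -0.0363, 0.1836]
tool_rot: [[-0.868, 0.497, 0.008], [0.497, 0.868, -0.003], [-0.008, 0.001, -1.0]]
ft_force: [0.2, -2.6, 19.2]
grip_width: 0.0439
gripper_force: 74.2
```

```bash
python3 - <<'E'
from h import *
s=env.observe();print(s['position'],s['ft_force'],s['wrist_torque'],s['q'])
E
```

```text
[ 0.58020049 -0.03631613  0.18356823] [ 0.17856798 -2.6246752  19.20989695] [-0.67129338  0.0896587   0.12248972] [-1.52126532e+01  2.77345583e+01  7.56549172e+01 -7.30355709e-02
  7.61263507e+01 -7.53900331e+01]
```

>>> jog_arm(
  hand=[0.03, 0.03, 0.03, 0.03, 0.03],
  travel=[
    [-0.0002, -0.0001, 0],
    [-0.0002, -0.0001, 0],
    [-0.0002, -0.0001, 0],
    [-0.0002, -0.0001, 0],
    [-0.0002, -0.0001, 0],
  ],
  yaw=[-0.08, -0.08, -0.08, -0.08, -0.08],
)

```text
time_s: 16.02
position: [0.5791, -0.0371, 0.1836]
tool_rot: [[-0.606, 0.796, 0.007], [0.796, 0.606, -0.004], [-0.008, 0.004, -1.0]]
ft_force: [-0.3, -2.4, 20.1]
grip_width: 0.0441
gripper_force: 74.2
```

>>> jog_arm(
  hand=[0.03, 0.03, 0.03, 0.03, 0.03],
  travel=[
    [-0.0002, -0.0001, 0],
    [-0.0002, -0.0001, 0],
    [-0.0002, -0.0001, 0],
    [-0.0002, -0.0001, 0],
    [-0.0003, -0.0001, 0],
  ],
  yaw=[-0.08, -0.08, -0.08, -0.08, -0.08],
)

```text
time_s: 16.65
position: [0.5779, -0.0375, 0.1836]
tool_rot: [[-0.248, 0.969, 0.007], [0.969, 0.248, -0.004], [-0.005, 0.006, -1.0]]
ft_force: [-0.9, -2.8, 21.8]
grip_width: 0.0439
gripper_force: 74.2
```

```bash
python3 - <<'E'
from h import *
s=env.observe();print(s['position'],s['ft_force'],s['wrist_torque'],s['q'])
E
```

```text
[ 0.57786436 -0.03746291  0.18361154] [-0.87866949 -2.8215991  21.76564307] [-0.56576902  0.50602273  0.20003696] [-15.37962205  27.53362032  76.00565312  -0.08939056  76.01184175
 -29.70699677]
```

>>> jog_arm(
  hand=[0.03, 0.03, 0.03, 0.03, 0.03],
  travel=[
    [-0.0002, 0, 0],
    [-0.0002, 0, 0],
    [-0.0002, 0, 0],
    [-0.0002, 0, 0],
    [-0.0003, 0, 0],
  ],
  yaw=[-0.07, -0.07, -0.07, -0.07, -0.07],
)

```text
time_s: 17.27
position: [0.5765, -0.0374, 0.1836]
tool_rot: [[0.099, 0.995, 0.006], [0.995, -0.099, -0.003], [-0.003, 0.007, -1.0]]
ft_force: [-2.9, -1.3, 23.1]
grip_width: 0.0439
gripper_force: 74.3
```

```bash
python3 - <<'E'
from h import *
s=env.observe();print(s['position'],s['ft_force'],s['wrist_torque'],s['q'])
E
```

```text
[ 0.57651693 -0.03742176  0.18358656] [-2.94154148 -1.30853519 23.11029782] [-0.17419079  1.12577748  0.47199015] [-15.41233734  27.42527771  76.20301263  -0.0880915   75.96863766
  -9.71522798]
```

>>> jog_arm(
  hand=[0.03, 0.03, 0.03, 0.03, 0.03],
  travel=[
    [0, 0, 0],
    [0, 0, 0],
    [0, 0, 0],
    [0, 0, 0],
    [0, 0, 0],
  ],
  yaw=[-0.02, -0.02, -0.02, 0, 0],
)

```text
time_s: 17.9
position: [0.5755, -0.0367, 0.1835]
tool_rot: [[0.155, 0.988, 0.004], [0.988, -0.155, -0.002], [-0.001, 0.004, -1.0]]
ft_force: [-6.0, -1.1, 24.3]
grip_width: 0.0439
gripper_force: 74.4
```

```bash
python3 - <<'E'
from h import *
s=env.observe();print(s['position'],s['tool_rot'][:,0],s['ft_force'],s['wrist_torque'],s['gripper_force'])
im=env.get_image('wrist');np.savez('pics/we.npz',im=im,p=s['position'],R=s['tool_rot'])
a=im[120:480,120:540];b=env.get_image('scene')[130:310,220:400]
o=np.zeros((400,800,3),np.uint8);o[:360,:420]=a;o[:376,424:800]=cv2.resize(b,(376,376))
cv2.imwrite('pics/we.png',o[:,:,::-1])
E
```

```text
[ 0.57548642 -0.03668562  0.18348915] [ 0.15517492  0.98788588 -0.00149226] [-6.00996151 -1.05185092 24.28555422] [0.05011807 1.67930064 0.57438087] 74.35446002637036
```

View pics/we.png

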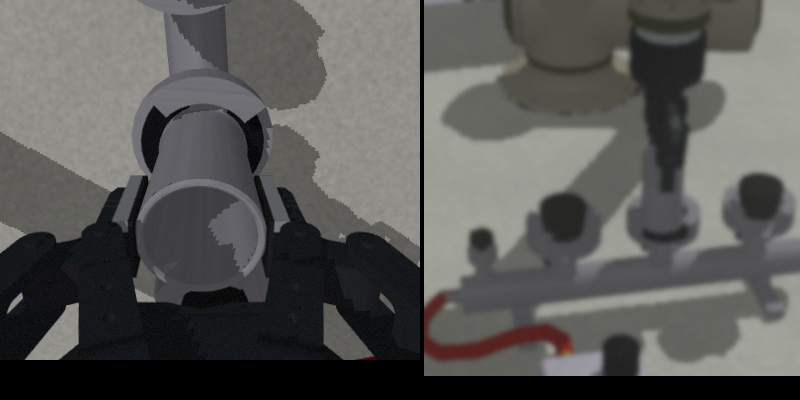

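The wrist view shows both ring gaps empty with the ears hidden under the claw ahead. The scene view shows the vent up and the funnel upright. A little more turn will confirm the end stop.

>>> jog_arm(
  hand=[0.03, 0.03, 0.03, 0.03, 0.03],
  travel=[
    [0, 0, 0],
    [0, 0, 0],
    [0.0005, 0, 0],
    [0, 0, 0],
    [0, 0, 0],
  ],
  yaw=[-0.02, -0.02, -0.02, 0, 0],
)

```text
time_s: 18.62
position: [0.576, -0.0365, 0.1833]
tool_rot: [[0.212, 0.977, 0.004], [0.977, -0.212, -0.002], [-0.001, 0.004, -1.0]]
ft_force: [-5.7, 0.5, 21.8]
grip_width: 0.0436
gripper_force: 74.2
```

```bash
python3 - <<'E'
from h import *
s=env.observe();print(s['position'],s['tool_rot'][:,0],s['ft_force'],s['wrist_torque'],s['gripper_force'])
E
```

```text
[ 0.57602852 -0.03646994  0.18326022] [ 0.21242145  0.97717738 -0.00122235] [-5.66178046  0.48059741 21.80528385] [0.23485889 1.31979893 1.50866255] 74.19707146385008
```

The end stop is reached (torque jumped to 1.5 N m). I relax the twist slightly, press a touch more, settle and hand in.

>>> jog_arm(
  hand=[0.03, 0.03, 0.03, 0.03, 0.03],
  travel=[
    [0, 0, -0.001],
    [0, 0, 0],
    [0, 0, 0],
    [0, 0, 0],
    [0, 0, 0],
  ],
  yaw=[0.015, 0, 0, 0, 0],
)

```text
time_s: 19.25
position: [0.576, -0.0365, 0.1831]
tool_rot: [[0.199, 0.98, 0.004], [0.98, -0.199, -0.002], [-0.001, 0.005, -1.0]]
ft_force: [-6.9, 0.1, 28.3]
grip_width: 0.0437
gripper_force: 74.6
```

```bash
python3 - <<'E'
from h import *
s=env.observe();print(s['position'],s['ft_force'],s['wrist_torque'],s['gripper_force'],abs(s['qvel']).max())
if 15<s['ft_force'][2]<45 and s['gripper_force']>40: print(env.close_job())
E
```

```text
[ 0.57604222 -0.03646181  0.18308927] [-6.93515525  0.14898537 28.33525509] [0.37625732 1.81554417 0.76879932] 74.64508295965061 0.059099740005219406
the job is handed in; nothing more can be done
None
```

The job is handed in with no verdict returned: the vent was pressed to its stop and released, and the funnel is in the open head, turned clockwise to its end stop, and still gripped (75 N) and pressed down (28 N) at 19 s.

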